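# Pry open the transport case and take out the bracket

## Task

Pick up the pry blade, push its tip into the notch under the lid of the closed transport case and lever the lid right up past vertical so that it stays open; move the lid only with the blade, never with the gripper or arm. Then lay the blade down on the table beside the case, lift the aluminium bracket straight up out of its nest in the case, and set it down gently, upright, in the middle of the black rubber mat. Leave the lid open and everything else where it is.

Things in the scene. Friction and masses are not known exactly. Their poses are not given: they have to be found in the camera images.
- case: grey plastic transport case fixed to the table, 150 (x) x 180 (y) mm, walls 8 thick, 76 high; origin at the centre of its underside. Its -x side is the front, with the pry notch; it faces roughly world +y, turned up to 0.3 rad. Its +x side carries the hinge. The lid lies on top, flush with the walls on all sides, without handle. Inside is open, 134 (x) x 164 (y), above a black insert (see nest)
- notch (a point): middle of the pry notch's opening, on the outer face of the case's front wall; the notch is cut through the front wall right under the lid, 70 wide (case y), 14 high (62 to 76 above the table), too low for fingers; axes as the case: the blade goes in along +x; up to 40 past the outer face it clears the bracket
- hinge (a point): middle of the hinge axis, at the lid's underside along the case's rear (+x) top edge, 76 above the table, 150 from the front face; axes as the case, the hinge turns about its y
- nest (a point): middle of the floor of the cavity that holds the bracket, 8 above the table, at the centre of the case; the cavity in the black insert is 100 (case x) x 50 (case y) and 18 deep, the insert's top is 26 above the table; axes as the case
- lid (a joint): hinge angle of the lid, rad: 0 shut, grows as it opens, stop at 1.95 (leaning back past vertical). The lid is a grey plastic panel 150 x 180 x 6 mm, 0.2 kg; its hinge is stiff (0.2 N m of friction), so it stays where it is left; prying up at the front takes about 3 N
- lid_edge (a point): middle of the lid's front lower edge, 150 from the hinge; moves with the lid
- blade: pry blade, 180 long, lying on the table: black square handle 85 long (x -90 to -5), 26 wide (y), 30 high; flat steel blade 34 wide, 3 thick, reaching to x = +90 at mid-height; 0.18 kg. Origin at the centre of the underside, mid-length; +x points to the tip, z up. At the start the tip points roughly to world -y (turned up to 0.45 rad)
- blade_tip (a point): middle of the blade's tip edge, 90 ahead of the blade's origin and 15 above its underside; axes as the blade
- blade_grip (a point): middle of the handle at the balance point, 22 behind the blade's origin and 15 above its underside: the place to grip, across the 26 width; axes as the blade
- bracket: aluminium bearing bracket in the case's nest, axes as the case, 2 mm play all round: base 96 (x) x 46 (y) x 16 high, on it an upright ring, 44 outside, 28 bore, 30 thick along y (flat faces at y -15 and +15), bore axis along y 34 above the underside, top at 56; 0.28 kg. Origin at the centre of the underside. Grip the ring from above across its flat faces
- mat: black rubber mat fixed to the table, 110 (x) x 140 (y) x 4 mm, origin at the centre of its underside
- spare: bystander: another bracket of the same shape standing on the table, far side; leave alone
- can: bystander: steel can, 56 diameter, 90 high, near the robot; origin at the centre of its underside
- mallet: bystander: hammer, 250 long, lying far left, along its x
- driver: bystander: screwdriver, 200 long, lying right of the case, along its x
- collar: bystander: aluminium collar, 60 diameter, 22 high, near the robot; origin at the centre of its underside
- sleeve: bystander: steel sleeve, 50 diameter, 36 high, standing on the table in front of the case, often right below the way into the notch; origin at the centre of its underside
- bottle: bystander: upright plastic bottle, 52 diameter, 160 high, beyond the case; origin at the centre of its underside
Mind the look-alikes: they are no part of the job. Of the things shaped like the mat, the black one is meant.

How it is judged:
On the way, in this order (a step that is already met when the one before it is completed fails the run):
1. the blade levers the lid up off its seat (value of joint lid above 0.2 rad and contact force between blade and lid above 0.2 N), for 0.05 s.
2. the lid stands open past vertical (value of joint lid above 1.6 rad), for 0.2 s.
3. the bracket is lifted clear of the nest (z of bracket in the frame of case above 0.04 m), for 0.1 s.
At the end, for the whole second after the job is handed in: The lid stands open past vertical (over 1.6 rad); the bracket stands upright (within 0.1 rad) and still on the mat, its centre within 30 mm of the mat's centre; the pry blade lies still and level on the table (origin under 35 mm high, long axis within 0.17 rad of level) (value of joint lid above 1.6 rad and horizontal distance between bracket and mat below 0.03 m and z of bracket in the frame of mat below 0.012 m and angle between bracket's own z axis and vertical below 0.1 rad and linear speed of each of bracket, blade below 0.02 m/s and height (world z) of blade below 0.035 m and angle between blade's own x axis and vertical between 1.4 and 1.74 rad); the robot touches nothing.
It fails at once if the gripper or arm touches the lid (over 1 N) (contact force between any of the fingers, the arm and lid above 1 N).
It fails at once if the bracket is tipped over (more than 0.6 rad) (angle between bracket's own z axis and vertical above 0.6 rad).
It fails at once if the bracket is dropped onto the mat from more than about 20 mm (z of bracket in the frame of mat above 0.024 m and horizontal distance between bracket and mat below 0.12 m and contact force between the fingers and bracket below 0.01 N and linear speed of bracket above 0.1 m/s).
It fails at once if a bystander is moved more than 30 mm (distance of any of spare, can, mallet, driver, collar, sleeve, bottle from where it was at the start of the episode above 0.03 m).
It also fails if it takes over 72 s, if anything falls off the work surface, if the arm or the gripper's body presses on something with over 40 N, if the wrist force passes 120 N, or if a joint passes its speed limit or range.

## Robot

A 7-joint arm with a two-finger parallel gripper is mounted at the origin on the work surface. World frame = base frame: x ahead of the robot, y to its left, z up, the work surface at z = 0. Lengths are in m, angles in rad, forces in N, time in s.
With the tool pointing down it reaches from about 0.4 to 0.85 m from the base axis. Payload 10.4 kg.
Tool frame: the origin (TCP) lies at the very end of the fingers, on their centre line; the grasp point (between the pads) lies 19 mm behind it; z points along the fingers, y is the line along which they close (so a half turn about z gives the same grasp; the last joint's range is limited). The gripper opens to 87 mm and grips with 3 to 60 N. Pads are 19 mm wide; open, the fingers measure 117 mm over their backs; the gripper's body (75 mm by 190 mm) begins 51 mm behind the grasp point.
Start: joints at [-1.156, 0.332, -0.065, 1.46, 0.022, 1.35, -0.088], TCP at [0.265, 0.566, 0.223] pointing down, gripper open.
Joint ranges: [-2.6, 2.6], [-0.5, 2.12], [-1.47, 1.34], [0.16, 2.42], [-1.27, 4.41], [0.06, 2.06], [-2.6, 2.6]. Speed limits (rad/s): [2.22, 2.22, 2.79, 2.79, 3.14, 3.14, 3.14].

## Interface

Orientations are given as a unit quaternion [x, y, z, w].
In Python, from bench import * gives the robot as it stands.
- The arm moves only by the tool carry_out, never from a script. Its argument "deltas" is a list of rows, each an object with "hand": the finger opening in mm, from 0 to 87; "dp": the shift along the tool's x, y, z each as a share of 250 mm, from -1 to 1, a list of three; "spin": the turn about the tool's z as a share of pi rad, from -1 to 1. In form: [{"hand": hand, "dp": [dx, dy, dz], "spin": spin}, ...]. A call has 1 to 20 rows; each row is the pose to reach, as a shift and turn from the pose commanded when the call began, along the tool's axes at that moment, turning the shorter way round; what a row does not reach only later rows make up. A row lasts 1/10 s, in which the tool goes at most 50 mm and 8.59 degrees, less where a joint would pass 70% of its speed; a pose out of reach is approached as far as the arm can. A call with a number of a shift or a turn outside -1 to 1 is refused whole. A call with a gripper value outside its range is refused whole. The fingers move at their own pace and stop on an object; "force" is the grip in N (left out, the last holds). Time passes only in rows, so rows that repeat a pose let the fingers close. It gives the time, the measured TCP pose, the force, the opening and the grip force at its end, in the units of the state.
- read_state(): the state, without advancing time (a new reading comes with each control period).
- camera(name): name is "scene" or "side" or "wrist"; returns the picture (420x560x3 uint8, red, green, blue); there is no depth.
- get_calibration(name): a dict with "fx", "fy", "cx", "cy" (pixels), "R" (3x3) and "t" (3): a world point X has camera coordinates R X + t; the wrist camera has in their place "mount" (4x4, takes a point from camera to tool coordinates, whose origin is the TCP and whose axes are the flange's). Camera axes: x right, y down, z forward; pixel columns grow to the right and rows downward; lengths in m; the calibration is good to about 2 mm. A picture is of the moment at which its call begins: read the wrist's pose just before it. get_calibration takes no time and is no camera call.
- close_job(): hands the job in; it is judged then, once.
The state is a dict: "time": time; "joint_positions": joint angles; "joint_vel": joint speeds; "joint_torque": joint torques, N m; "ee_pos": TCP position; "eef_rot": TCP orientation; "ft_force": force on the tool from outside, world axes, zero at the start; "torque": the same for the moment, N m; "width": finger opening in m; "grip_force": force on a finger pad.
Only numpy, scipy, OpenCV 4.12 (cv2) and the standard library are available. Lean on these libraries where they do the work, as an engineer would, in place of code of your own. Each camera call takes 0.05 s, during which the arm holds its last target. There are 200 camera calls.

## Working session

There is one attempt and no reset: what is moved stays moved. The work goes in short steps, Python scripts to look and compute and a tool call to move; the robot and the scene stay as the last step left them, time stands still between calls to the robot, and variables do not carry over. Pictures are saved under pics/ and viewed, at most 11 in all, crops included, and the job is handed in when it is done.

Besides the shell and the picture viewer there is one more tool, called after "Call:" as name([rows], argument=value, ...), one row to a line, values as JSON. carry_out: Moves the arm, as the interface text tells. Its arguments: {"type":"object","properties":{"deltas":{"type":"array","items":{"type":"object","properties":{"hand":{"type":"number"},"dp":{"type":"array","items":{"type":"number","minimum":-1,"maximum":1}},"spin":{"type":"number","minimum":-1,"maximum":1}}}},"force":{"type":"number"}},"required":["deltas"]}

```bash
mkdir -p pics; ls; python3 - <<'E'
from bench import *
import cv2, numpy as np
s=read_state();print(s)
for n in("scene","side"):
    im=camera(n);cv2.imwrite(f"pics/{n}0.png",im[:,:,::-1]);c=get_calibration(n);print(n,c)
print(get_calibration("wrist"))
E
```

```text
pics
{'time': 0.0, 'joint_positions': array([-1.15563468,  0.33282695, -0.06468408,  1.46099073,  0.02157709,
        1.34989812, -0.08849923]), 'joint_vel': array([-1.52591605e-04,  6.63319289e-05, -2.36148342e-04,  1.04685996e-03,
        1.92143910e-04, -3.99714486e-04,  2.22066612e-05]), 'joint_torque': array([ 1.46406146e-03, -6.23256969e+01,  2.57414603e-02, -3.89905500e+01,
       -6.12311717e-02,  3.98143684e-02,  1.48327681e-04]), 'ee_pos': array([0.26478057, 0.56568976, 0.22175836]), 'eef_rot': array([ 2.17135903e-01,  9.76141122e-01, -7.02529130e-04, -1.29550951e-04]), 'ft_force': array([ 0.27901957,  0.19549229, -0.14301761]), 'torque': array([0.0767005 , 0.00856596, 0.02315903]), 'grip_force': 0.0, 'width': 0.08680701802698408}
scene {'fx': 434.1084387632611, 'fy': 434.1084387632611, 'cx': 280.73018934912324, 'cy': 207.71494114643323, 'R': array([[ 0.32637538,  0.94512134,  0.01499215],
       [ 0.50635491, -0.16142075, -0.84708208],
       [-0.7981753 ,  0.28405809, -0.53125059]]), 't': array([-0.16365493, -0.20717679,  1.53827892])}
side {'fx': 532.1955691373868, 'fy': 532.1955691373868, 'cx': 272.044492019114, 'cy': 218.24430686200964, 'R': array([[ 0.99935181, -0.03593209, -0.00220223],
       [-0.02804242, -0.73864405, -0.67351213],
       [ 0.02257403,  0.67313732, -0.73917289]]), 't': array([-0.52060904,  0.06646879,  1.47982836])}
{'fx': 372.1770087412848, 'fy': 372.1770087412848, 'cx': 285.17366490895677, 'cy': 209.13582086985494, 'mount': array([[ 9.95032340e-04, -9.52605406e-01, -3.04207084e-01,
         8.33695805e-02],
       [ 9.99999504e-01,  9.33318805e-04,  3.48273635e-04,
         9.31657078e-04],
       [-4.78451556e-05, -3.04207280e-01,  9.52605862e-01,
        -1.62044796e-01],
       [ 0.00000000e+00,  0.00000000e+00,  0.00000000e+00,
         1.00000000e+00]])}
```

View pics/scene0.png

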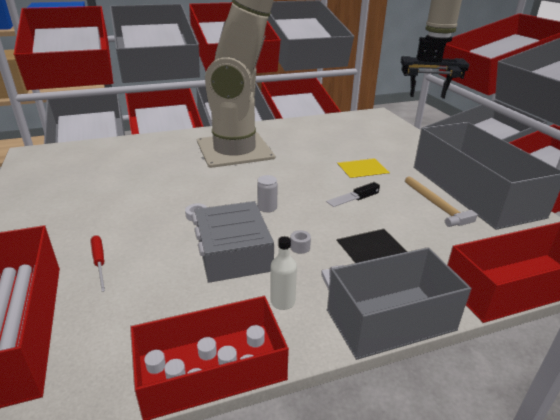

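View pics/side0.png

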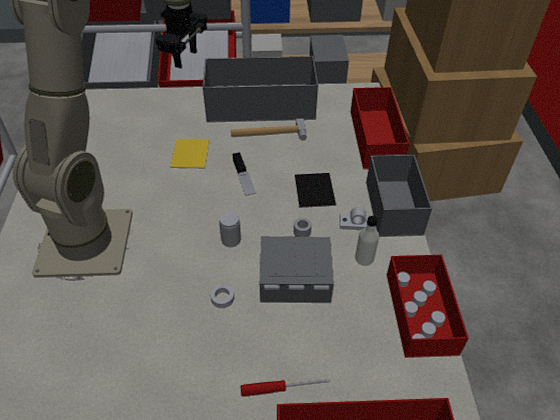

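Scene: the case is at about (235,240), the blade at (355,195), and the black mat at (372,246). There is a yellow look-alike mat at (362,168), the spare bracket is partly hidden near (330,280), and the sleeve is at (300,241). In the side view the blade is at (243,173), the black mat at (315,190), the yellow one at (190,153), and the lid at (296,258).

```bash
cat > h.py <<'E'
from bench import *
import cv2, numpy as np
from scipy.spatial.transform import Rotation as Ro
def cam(n,s=None):
    c=get_calibration(n); K=np.array([[c['fx'],0,c['cx']],[0,c['fy'],c['cy']],[0,0,1]])
    if n!='wrist': return K,c['R'],c['t']
    s=s or read_state(); T=np.eye(4);T[:3,:3]=Ro.from_quat(s['eef_rot']).as_matrix();T[:3,3]=s['ee_pos']
    M=np.linalg.inv(T@c['mount']); return K,M[:3,:3],M[:3,3]
def ray(C,uv,z):
    K,R,t=C; uv=np.atleast_2d(uv).astype(float)
    d=(R.T@np.linalg.inv(K)@np.c_[uv,np.ones(len(uv))].T).T; o=-R.T@t
    return o+d*((z-o[2])/d[:,2])[:,None]
def proj(C,X):
    K,R,t=C; p=(K@(R@np.atleast_2d(X).T+t[:,None])).T; return p[:,:2]/p[:,2:]
E
python3 - <<'E'
from h import *
C=cam('side');np.set_printoptions(precision=4,suppress=True)
P=lambda n,uv,z:print(n,ray(C,uv,z)[:,:2].tolist())
P('handle ends',[[236,154],[243,170]],.03);P('tip',[250,193],.015)
P('lid corners',[[261,237],[331,237],[331,279],[260,279]],.082)
P('mat',[[296,176],[331,174],[335,204],[299,206]],.004)
P('sleeve',[302,222],.036);P('can',[229,218],.09);P('collar',[222,295],.022);P('spare',[355,222],.016)
P('bottle',[372,222],.16);P('mallet',[[232,131],[302,128]],.02);P('driver',[[242,388],[328,381]],.01);P('box',[[370,160],[385,232]],.0)
E
```

```text
handle ends [[0.418473560884866, 0.32192698075646653], [0.44066850580972455, 0.24637023746706743]]
tip [[0.46096590724041164, 0.1607463606300482]]
lid corners [[0.48990105003663825, -0.06939326820765057], [0.6716946194875812, -0.07626995721637819], [0.6569196928731037, -0.20955766598155934], [0.48453345369474266, -0.20308501756205666]]
mat [[0.6040640371163258, 0.24101729611050515], [0.7136436352666221, 0.24591535137463605], [0.7111195714461047, 0.11627591673806015], [0.6043587358216916, 0.11217419449344501]]
sleeve [[0.6051259773694532, 0.020045119298219727]]
can [[0.4061421095983512, -0.006614225591188849]]
collar [[0.3880784559705169, -0.20530258236098453]]
spare [[0.7571663423847068, 0.03225682718821332]]
bottle [[0.7645969018414088, -0.09747801447988702]]
mallet [[0.4033563869294543, 0.4509810542686662], [0.6381443166822921, 0.4579238579949626]]
driver [[0.4381551778412472, -0.44618663528496805], [0.6307353481348102, -0.43685179266783447]]
box [[0.8467502582277442, 0.3109448364704396], [0.8402501290849542, 0.005511146594459504]]
```

Call:
carry_out([
  {"hand": 87, "dp": [-0.98, -0.8, 0], "spin": 0.278},
  {"hand": 87, "dp": [-0.98, -0.8, 0], "spin": 0.278},
  {"hand": 87, "dp": [-0.98, -0.8, 0], "spin": 0.278},
  {"hand": 87, "dp": [-0.98, -0.8, 0], "spin": 0.278},
  {"hand": 87, "dp": [-0.98, -0.8, 0], "spin": 0.278},
  {"hand": 87, "dp": [-0.98, -0.8, 0], "spin": 0.278},
  {"hand": 87, "dp": [-0.98, -0.8, 0], "spin": 0.278},
  {"hand": 87, "dp": [-0.98, -0.8, 0], "spin": 0.278},
  {"hand": 87, "dp": [-0.98, -0.8, 0], "spin": 0.278},
  {"hand": 87, "dp": [-0.98, -0.8, 0], "spin": 0.278},
], force=60)

```text
time: 1.1
ee_pos: [0.4012, 0.2824, 0.2224]
eef_rot: [0.609, 0.793, -0.0, -0.0]
ft_force: [1.2, 0.3, -0.2]
width: 0.0868
grip_force: 0.0
```

```bash
python3 - <<'E'
from h import *
im=camera('wrist');cv2.imwrite("pics/w1.png",im[:,:,::-1]);s=read_state();print(s['ee_pos'],s['eef_rot'],s['joint_positions'])
C=cam('wrist');print(proj(C,[[.418,.322,.03],[.461,.161,.015]]))
E
```

```text
[0.40126221 0.28237009 0.22233025] [ 6.08603330e-01  7.93474602e-01 -1.58905980e-04 -1.26884216e-04] [-0.89306105  0.02943352  0.19132176  1.81576505 -0.00599943  1.2973001
 -0.43799973]
[[311.78687002 146.1580819 ]
 [307.32177003 293.28740378]]
```

View pics/w1.png

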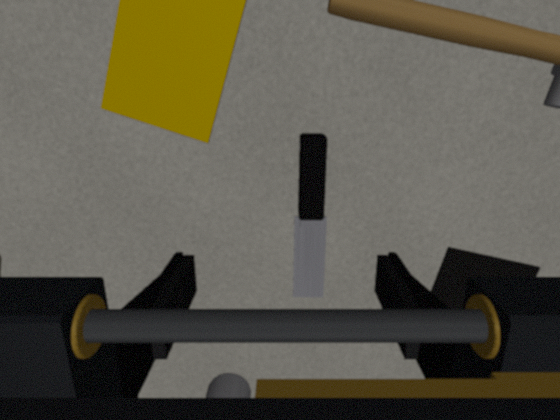

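Wrist view: the handle runs (312,135)–(312,218) and the steel to its tip at (308,296). Next I refine the blade pose from masks.

```bash
python3 - <<'E'
from h import *
np.set_printoptions(precision=4,suppress=True)
im=cv2.imread("pics/w1.png");g=cv2.cvtColor(im,cv2.COLOR_BGR2GRAY).astype(int);C=cam('wrist')
roi=np.zeros_like(g);roi[120:310,285:340]=1
h=((g<45)&(roi>0)).astype(np.uint8)
hsv=im.astype(int);blue=hsv[:,:,0]-hsv[:,:,2]
b=((blue>5)&(g>80)&(roi>0)).astype(np.uint8);b=cv2.morphologyEx(b,cv2.MORPH_OPEN,np.ones((3,3)))
for n,m,z in(('h',h,.03),('b',b,.0165)):
    c=max(cv2.findContours(m,0,2)[0],key=cv2.contourArea);r=cv2.minAreaRect(c);bx=cv2.boxPoints(r);print(n,bx.tolist());W=ray(C,bx,z);print(W[:,:2],[np.linalg.norm(W[i]-W[i-1]) for i in range(4)], W.mean(0))
s=read_state();R=Ro.from_quat(s['eef_rot']).as_matrix();print(R)
E
```

```text
h [[298.1151123046875, 218.9344482421875], [300.0562744140625, 133.52401733398438], [326.27001953125, 134.11978149414062], [324.328857421875, 219.53021240234375]]
[[0.4252 0.2483]
 [0.404  0.3305]
 [0.428  0.3363]
 [0.4509 0.2546]] [np.float64(0.026449751094002646), np.float64(0.08486623126081685), np.float64(0.02462978067803779), np.float64(0.08495132695766316)] [0.427  0.2924 0.03  ]Traceback (most recent call last):
  File "<stdin>", line 9, in <module>
ValueError: max() iterable argument is empty
```

Call:
carry_out([
  {"hand": 87, "dp": [-0.106, 0.11, 0.2], "spin": 0},
  {"hand": 87, "dp": [-0.106, 0.11, 0.4], "spin": 0},
  {"hand": 87, "dp": [-0.106, 0.11, 0.6], "spin": 0},
  {"hand": 70, "dp": [-0.106, 0.11, 0.75], "spin": 0},
  {"hand": 60, "dp": [-0.106, 0.11, 0.83], "spin": 0},
  {"hand": 60, "dp": [-0.106, 0.11, 0.875], "spin": 0},
  {"hand": 60, "dp": [-0.106, 0.11, 0.875], "spin": 0},
  {"hand": 10, "dp": [-0.106, 0.11, 0.875], "spin": 0},
  {"hand": 10, "dp": [-0.106, 0.11, 0.875], "spin": 0},
  {"hand": 10, "dp": [-0.106, 0.11, 0.875], "spin": 0},
  {"hand": 10, "dp": [-0.106, 0.11, 0.875], "spin": 0},
  {"hand": 10, "dp": [-0.106, 0.11, 0.875], "spin": 0},
], force=60)

```text
time: 2.35
ee_pos: [0.4355, 0.2626, 0.0042]
eef_rot: [0.61, 0.793, 0.0, -0.0]
ft_force: [-1.3, -0.4, 1.8]
width: 0.0278
grip_force: 1.1
```

Call:
carry_out([
  {"hand": 10, "dp": [0, 0, 0], "spin": 0},
  {"hand": 10, "dp": [0, 0, 0], "spin": 0},
  {"hand": 10, "dp": [0, 0, -0.1], "spin": 0},
  {"hand": 10, "dp": [0, 0, -0.3], "spin": 0},
  {"hand": 10, "dp": [0, 0, -0.5], "spin": 0},
  {"hand": 10, "dp": [0, 0, -0.6], "spin": 0},
  {"hand": 10, "dp": [0, 0, -0.6], "spin": 0},
])

```text
time: 3.05
ee_pos: [0.4373, 0.2637, 0.1576]
eef_rot: [0.61, 0.793, 0.003, 0.001]
ft_force: [0.0, 0.1, -2.1]
width: 0.0257
grip_force: 60.0
```

```bash
python3 - <<'E'
from h import *
print({k:v for k,v in read_state().items() if k in('width','grip_force','ee_pos')})
a=cv2.imread("pics/side0.png")[210:310,190:390];b=cv2.imread("pics/scene0.png")[190:290,180:320]
a=cv2.resize(a,None,fx=4,fy=4,interpolation=2)[:, :460*1]if 0 else cv2.resize(a[:,60:160],None,fx=4,fy=4,interpolation=2)
b=cv2.resize(b[:,0:100],None,fx=4,fy=4,interpolation=2)
cv2.imwrite("pics/crop.png",np.hstack([a,b]))
E
```

```text
{'ee_pos': array([0.43726442, 0.26374392, 0.15758571]), 'grip_force': 59.96023826301098, 'width': 0.025700483419241037}
```

View pics/crop.png

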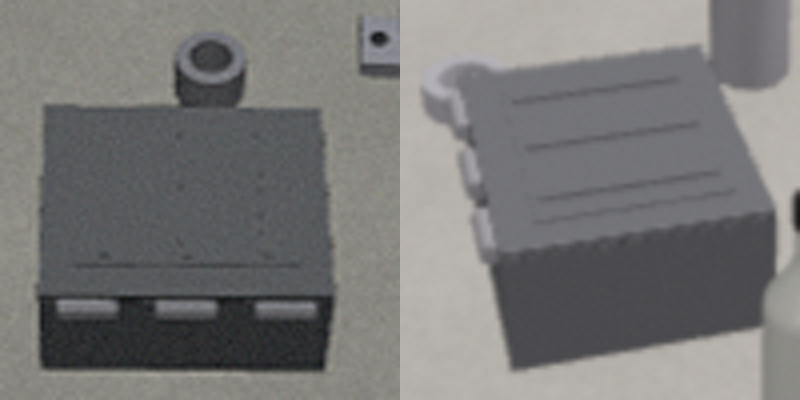

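Side crop: the lid's top corners are at about (45,107), (320,110), (333,297) and (38,296). Scene crop: they are at (700,47), (775,210), (495,252) and (465,75), and the hinge knuckles are on the -y side. The sleeve sits right in front of the notch.

```bash
python3 - <<'E'
from h import *
np.set_printoptions(precision=4,suppress=True)
from scipy.optimize import least_squares
a=np.array([[45,107],[320,110],[333,297],[38,296]])/4+[249.5,209.5] 
b=np.array([[300,47],[375,210],[95,252],[65,75]])/4+[179.5,189.5]
Cs,Cc=cam('side'),cam('scene')
A=ray(Cs,a,.082);B=ray(Cc,b,.082);print(A[:,:2],B[:,:2])
# local: front x=-75; front-left(low world x)
L=np.array([[-.075,-.09],[-.075,.09],[.075,.09],[.075,-.09]])
def f(p,use):
    th=p[2];ex=np.array([np.cos(th),np.sin(th)]);ey=np.array([-ex[1],ex[0]])
    W=p[:2]+L[:,:1]*ex+L[:,1:]*ey
    return np.concatenate([(W-Q[:,:2]).ravel() for Q in use])
for u in([A],[B],[A,B]):
    r=least_squares(f,[.58,-.14,-1.57],args=(u,));print(r.x,np.abs(r.fun).max(),np.sqrt((r.fun**2).mean()))
p=r.x;ex=np.array([np.cos(p[2]),np.sin(p[2])]);print('ex',ex,'notch',p[:2]-.075*ex,'hinge',p[:2]+.075*ex)
E
```

```text
[[ 0.4893 -0.0668]
 [ 0.6678 -0.0761]
 [ 0.6596 -0.2237]
 [ 0.4818 -0.2163]] [[ 0.493  -0.0676]
 [ 0.6686 -0.0762]
 [ 0.6585 -0.2264]
 [ 0.4813 -0.2119]]
[ 0.5746 -0.1457 -1.6201] 0.0013720211418844497 0.0008606646493915951
[ 0.5753 -0.1455 -1.6395] 0.003054642967582899 0.0017998248580659948
[ 0.575  -0.1456 -1.6298] 0.0034031974768490847 0.0016436002953138732
ex [-0.0589 -0.9983] notch [ 0.5794 -0.0708] hinge [ 0.5706 -0.2205]
```

Call:
carry_out([
  {"hand": 10, "dp": [-0.2, 0.09, 0], "spin": 0.03},
  {"hand": 10, "dp": [-0.4, 0.18, 0], "spin": 0.06},
  {"hand": 10, "dp": [-0.58, 0.26, 0], "spin": 0.099},
  {"hand": 10, "dp": [-0.74, 0.33, 0.1], "spin": 0.099},
  {"hand": 10, "dp": [-0.84, 0.37, 0.2], "spin": 0.099},
  {"hand": 10, "dp": [-0.88, 0.382, 0.3], "spin": 0.099},
  {"hand": 10, "dp": [-0.88, 0.382, 0.3], "spin": 0.099},
  {"hand": 10, "dp": [-0.88, 0.382, 0.3], "spin": 0.099},
  {"hand": 10, "dp": [-0.88, 0.382, 0.3], "spin": 0.099},
])

```text
time: 3.95
ee_pos: [0.5843, 0.0759, 0.0796]
eef_rot: [0.724, 0.689, 0.001, -0.0]
ft_force: [0.3, 0.1, -1.8]
width: 0.0255
grip_force: 60.0
```

```bash
python3 - <<'E'
from h import *
np.set_printoptions(precision=4,suppress=True)
s=read_state();print(s['ee_pos'],s['eef_rot'],s['width'])
R=Ro.from_quat(s['eef_rot']).as_matrix();print(R[:,0])
tip=s['ee_pos']-R[:,0]*.1065+[0,0,.0108]
o=[]
for n,w in(('side',100),('scene',100)):
    im=camera(n);cv2.imwrite(f"pics/{n}2.png",im[:,:,::-1]);q=proj(cam(n),tip)[0];x,y=(q-50).astype(int);print(n,'tip px',q,'crop org',x,y)
    o.append(cv2.resize(im[y:y+100,x:x+100,::-1],None,fx=4,fy=4,interpolation=2))
cv2.imwrite("pics/crop2.png",np.hstack(o))
E
```

```text
[0.5843 0.0759 0.0796] [ 0.7245  0.6893  0.0006 -0.    ] 0.025545263382683866
[0.0497 0.9988 0.001 ]
side tip px [294.357  222.7618] crop org 244 172
scene tip px [279.8142 213.8589] crop org 229 163
```

View pics/crop2.png

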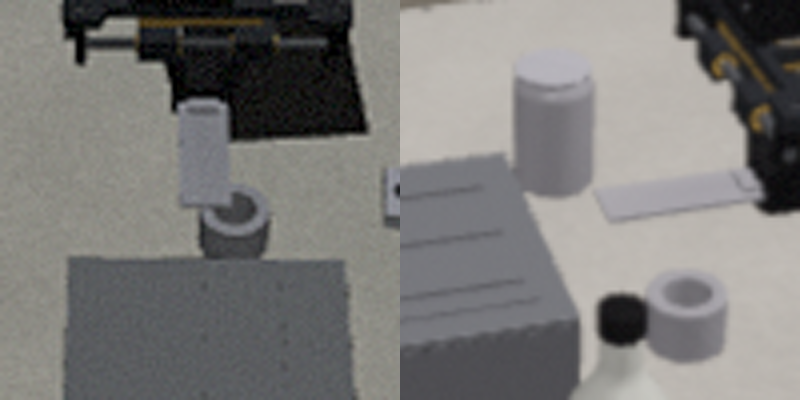

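The blade tip appears at side (294.4,223.1) and scene (279.8,214.3). Both match the prediction within 0.5 px, so the grip is as modelled and I can insert.

Call:
carry_out([
  {"hand": 10, "dp": [0, 0, 0.05], "spin": 0},
  {"hand": 10, "dp": [0, 0, 0.086], "spin": 0},
  {"hand": 10, "dp": [0, 0, 0.086], "spin": 0},
  {"hand": 10, "dp": [0, 0, 0.086], "spin": 0},
  {"hand": 10, "dp": [-0.06, 0, 0.086], "spin": 0},
  {"hand": 10, "dp": [-0.12, 0, 0.086], "spin": 0},
  {"hand": 10, "dp": [-0.18, 0, 0.086], "spin": 0},
  {"hand": 10, "dp": [-0.24, 0, 0.086], "spin": 0},
  {"hand": 10, "dp": [-0.28, 0, 0.086], "spin": 0},
  {"hand": 10, "dp": [-0.28, 0, 0.086], "spin": 0},
  {"hand": 10, "dp": [-0.28, 0, 0.086], "spin": 0},
])

```text
time: 5.15
ee_pos: [0.5807, 0.0047, 0.0573]
eef_rot: [0.725, 0.689, 0.0, -0.0]
ft_force: [-0.6, 0.6, -2.7]
width: 0.0255
grip_force: 60.0
```

Call:
carry_out([
  {"hand": 10, "dp": [0, 0, -0.026], "spin": 0},
  {"hand": 10, "dp": [0, 0, -0.05], "spin": 0},
  {"hand": 10, "dp": [-0.002, 0, -0.073], "spin": 0},
  {"hand": 10, "dp": [-0.005, 0, -0.097], "spin": 0},
  {"hand": 10, "dp": [-0.01, 0, -0.12], "spin": 0},
  {"hand": 10, "dp": [-0.015, 0, -0.143], "spin": 0},
  {"hand": 10, "dp": [-0.021, 0, -0.166], "spin": 0},
  {"hand": 10, "dp": [-0.038, 0, -0.211], "spin": 0},
  {"hand": 10, "dp": [-0.058, 0, -0.254], "spin": 0},
  {"hand": 10, "dp": [-0.083, 0, -0.294], "spin": 0},
  {"hand": 10, "dp": [-0.112, 0, -0.332], "spin": 0},
  {"hand": 10, "dp": [-0.112, 0, -0.332], "spin": 0},
])

```text
time: 6.35
ee_pos: [0.58, -0.0257, 0.1422]
eef_rot: [0.726, 0.688, 0.001, 0.001]
ft_force: [-0.5, 0.0, -2.1]
width: 0.0257
grip_force: 60.0
```

```bash
python3 - <<'E'
from h import *
np.set_printoptions(precision=4,suppress=True)
s=read_state();print(s['ee_pos'],s['ft_force'],s['torque'])
R=Ro.from_quat(s['eef_rot']).as_matrix()
tip=s['ee_pos']-R[:,0]*.1065+[0,0,.0108];hd=s['ee_pos']
o=[]
for n in('side','scene'):
    im=camera(n);q=proj(cam(n),tip)[0];x,y=(q-70).astype(int);print(n,'tip px',q,'crop org',x,y)
    o.append(cv2.resize(im[y:y+140,x:x+140,::-1],(400,400),interpolation=2))
cv2.imwrite("pics/crop3.png",np.hstack(o))
E
```

```text
[ 0.58   -0.0257  0.1422] [-0.525   0.0079 -2.1316] [-0.1156  0.0136 -0.0052]
side tip px [295.8364 236.74  ] crop org 225 166
scene tip px [236.1147 196.5551] crop org 166 126
```

View pics/crop3.png

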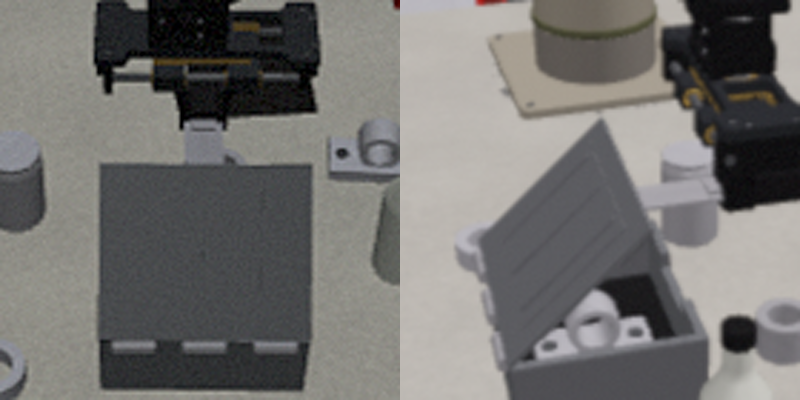

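The lid stands at about 0.75 rad on the blade, and the bracket is visible inside. I'll continue the arc.

Call:
carry_out([
  {"hand": 10, "dp": [-0.032, 0, -0.035], "spin": 0},
  {"hand": 10, "dp": [-0.068, 0, -0.066], "spin": 0},
  {"hand": 10, "dp": [-0.107, 0, -0.094], "spin": 0},
  {"hand": 10, "dp": [-0.148, 0, -0.118], "spin": 0},
  {"hand": 10, "dp": [-0.192, 0, -0.137], "spin": 0},
  {"hand": 10, "dp": [-0.237, 0, -0.152], "spin": 0},
  {"hand": 10, "dp": [-0.283, 0, -0.162], "spin": 0},
  {"hand": 10, "dp": [-0.33, 0, -0.168], "spin": 0},
  {"hand": 10, "dp": [-0.378, 0, -0.169], "spin": 0},
  {"hand": 10, "dp": [-0.425, 0, -0.165], "spin": 0},
  {"hand": 10, "dp": [-0.472, 0, -0.157], "spin": 0},
  {"hand": 10, "dp": [-0.48, 0, -0.155], "spin": 0},
  {"hand": 10, "dp": [-0.48, 0, -0.155], "spin": 0},
  {"hand": 10, "dp": [-0.48, 0, -0.155], "spin": 0},
])

```text
time: 7.85
ee_pos: [0.5731, -0.1432, 0.179]
eef_rot: [0.725, 0.689, -0.0, 0.0]
ft_force: [0.4, 0.2, -2.8]
width: 0.0253
grip_force: 60.0
```

```bash
python3 - <<'E'
from h import *
o=[]
for n,x,y in(('side',200,130),('scene',150,100)):
    im=camera(n);cv2.imwrite(f"pics/{n}4.png",im[:,:,::-1])
    o.append(cv2.resize(im[y:y+180,x:x+180,::-1],(400,400),interpolation=2))
cv2.imwrite("pics/crop4.png",np.hstack(o));print(read_state()['torque'])
E
```

```text
[-0.1067593   0.07375675 -0.0393601 ]
```

View pics/crop4.png

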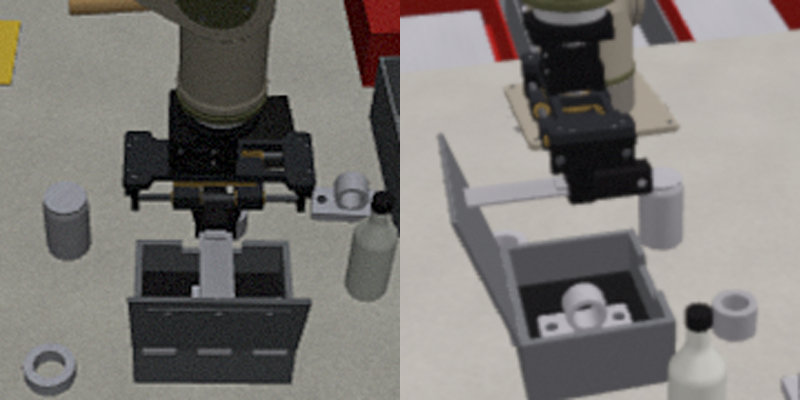

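The lid leans back past vertical (scene crop, top edge at (440,140)), with the bracket at (585,310) in its nest. Now I back off and lay the blade in the free space in front of the case.

Call:
carry_out([
  {"hand": 10, "dp": [0.1, 0, 0], "spin": 0},
  {"hand": 10, "dp": [0.3, 0, 0], "spin": 0},
  {"hand": 10, "dp": [0.5, -0.05, 0], "spin": 0},
  {"hand": 10, "dp": [0.68, -0.15, 0.05], "spin": 0},
  {"hand": 10, "dp": [0.82, -0.24, 0.15], "spin": 0},
  {"hand": 10, "dp": [0.93, -0.3, 0.28], "spin": 0},
  {"hand": 10, "dp": [0.978, -0.301, 0.42], "spin": 0},
  {"hand": 10, "dp": [0.978, -0.301, 0.54], "spin": 0},
  {"hand": 10, "dp": [0.978, -0.301, 0.62], "spin": 0},
  {"hand": 10, "dp": [0.978, -0.301, 0.66], "spin": 0},
  {"hand": 10, "dp": [0.978, -0.301, 0.68], "spin": 0},
  {"hand": 10, "dp": [0.978, -0.301, 0.69], "spin": 0},
  {"hand": 10, "dp": [0.978, -0.301, 0.695], "spin": 0},
  {"hand": 10, "dp": [0.978, -0.301, 0.695], "spin": 0},
])

```text
time: 9.35
ee_pos: [0.511, 0.1049, 0.006]
eef_rot: [0.725, 0.689, 0.001, 0.0]
ft_force: [0.7, 0.4, -2.3]
width: 0.0256
grip_force: 60.0
```

Call:
carry_out([
  {"hand": 10, "dp": [0, 0, 0.003], "spin": 0},
  {"hand": 10, "dp": [0, 0, 0.006], "spin": 0},
  {"hand": 10, "dp": [0, 0, 0.007], "spin": 0},
  {"hand": 10, "dp": [0, 0, 0.007], "spin": 0},
])

```text
time: 9.75
ee_pos: [0.5107, 0.1049, 0.0041]
eef_rot: [0.725, 0.689, 0.0, 0.0]
ft_force: [-2.1, -0.8, 5.5]
width: 0.0256
grip_force: 60.0
```

Call:
carry_out([
  {"hand": 40, "dp": [0, 0, 0], "spin": 0},
  {"hand": 60, "dp": [0, 0, 0], "spin": 0},
  {"hand": 70, "dp": [0, 0, 0], "spin": 0},
  {"hand": 70, "dp": [0, 0, -0.05], "spin": 0},
  {"hand": 70, "dp": [0, 0, -0.2], "spin": 0},
  {"hand": 70, "dp": [0, 0, -0.4], "spin": 0},
  {"hand": 70, "dp": [-0.15, 0.06, -0.58], "spin": 0},
  {"hand": 70, "dp": [-0.34, 0.12, -0.6], "spin": 0},
  {"hand": 70, "dp": [-0.53, 0.18, -0.6], "spin": 0},
  {"hand": 70, "dp": [-0.72, 0.24, -0.6], "spin": 0},
  {"hand": 70, "dp": [-0.88, 0.29, -0.6], "spin": 0},
  {"hand": 70, "dp": [-0.96, 0.307, -0.6], "spin": 0},
  {"hand": 70, "dp": [-0.988, 0.307, -0.6], "spin": 0},
  {"hand": 70, "dp": [-0.988, 0.307, -0.6], "spin": 0},
  {"hand": 70, "dp": [-0.988, 0.307, -0.6], "spin": 0},
])

```text
time: 11.25
ee_pos: [0.5745, -0.1439, 0.1537]
eef_rot: [0.724, 0.689, 0.0, -0.0]
ft_force: [0.4, 0.5, -0.1]
width: 0.0699
grip_force: 0.0
```

```bash
python3 - <<'E'
from h import *
np.set_printoptions(precision=4,suppress=True)
s=read_state();print(s['ee_pos'],s['eef_rot']);print(Ro.from_quat(s['eef_rot']).as_matrix()[:,0])
im=camera('wrist');cv2.imwrite("pics/w5.png",im[:,:,::-1])
sc=camera('side');cv2.imwrite("pics/side5.png",sc[:,:,::-1])
C=cam('wrist');c=np.array([.5746,-.1457]);ex=np.array([-.0493,-.9988]);ey=np.array([.9988,-.0493])
for x,y,z in((-.048,-.023,.024),(-.048,.023,.024),(-.022,0,.042),(0,0,.064)):
    print((x,y,z),proj(C,np.r_[c+x*ex+y*ey,z]))
cv2.imwrite("pics/crop5.png",np.hstack([cv2.resize(im[:,:,::-1],(480,360)),cv2.resize(sc[100:300,200:340,::-1],(252,360))]))
E
```

```text
[ 0.5745 -0.1439  0.1537] [ 0.7244  0.6894  0.0004 -0.0004]
[0.0495 0.9988 0.0012]
(-0.048, -0.023, 0.024) [[254.3836 142.5809]]
(-0.048, 0.023, 0.024) [[313.4812 142.6683]]
(-0.022, 0, 0.042) [[283.857  180.5449]]
(0, 0, 0.064) [[283.7599 217.649 ]]
```

View pics/crop5.png

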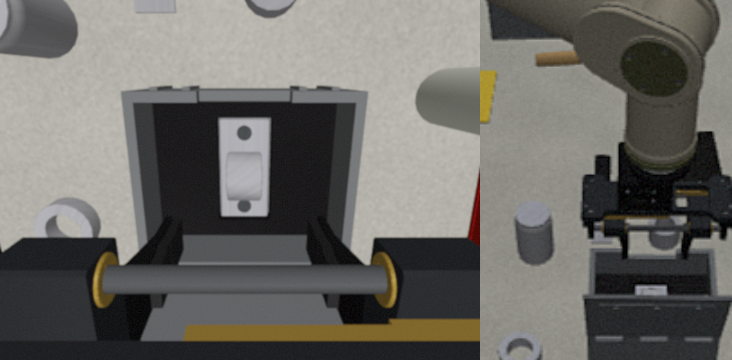

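Wrist view: the bracket base's front edge is at about (255–315,138) in full-image pixels, roughly 4 mm nearer the front than predicted. I shift slightly, descend and grip the ring.

Call:
carry_out([
  {"hand": 70, "dp": [0.008, 0.004, 0.1], "spin": 0},
  {"hand": 70, "dp": [0.008, 0.004, 0.22], "spin": 0},
  {"hand": 70, "dp": [0.008, 0.004, 0.34], "spin": 0},
  {"hand": 70, "dp": [0.008, 0.004, 0.43], "spin": 0},
  {"hand": 70, "dp": [0.008, 0.004, 0.47], "spin": 0},
  {"hand": 60, "dp": [0.008, 0.004, 0.487], "spin": 0},
  {"hand": 50, "dp": [0.008, 0.004, 0.487], "spin": 0},
  {"hand": 40, "dp": [0.008, 0.004, 0.487], "spin": 0},
  {"hand": 34, "dp": [0.008, 0.004, 0.487], "spin": 0},
  {"hand": 30, "dp": [0.008, 0.004, 0.487], "spin": 0},
  {"hand": 15, "dp": [0.008, 0.004, 0.487], "spin": 0},
  {"hand": 15, "dp": [0.008, 0.004, 0.487], "spin": 0},
  {"hand": 15, "dp": [0.008, 0.004, 0.487], "spin": 0},
], force=40)

```text
time: 12.65
ee_pos: [0.5755, -0.1439, 0.0321]
eef_rot: [0.725, 0.689, 0.0, -0.0]
ft_force: [-3.5, 0.5, 6.2]
width: 0.0279
grip_force: 39.8
```

Call:
carry_out([
  {"hand": 15, "dp": [0, 0, -0.02], "spin": 0},
  {"hand": 15, "dp": [0, 0, -0.05], "spin": 0},
  {"hand": 15, "dp": [0, 0, -0.09], "spin": 0},
  {"hand": 15, "dp": [0, 0, -0.14], "spin": 0},
  {"hand": 15, "dp": [0, 0, -0.2], "spin": 0},
  {"hand": 15, "dp": [0, 0, -0.3], "spin": 0},
  {"hand": 15, "dp": [0, 0, -0.4], "spin": 0},
  {"hand": 15, "dp": [0, 0, -0.48], "spin": 0},
  {"hand": 15, "dp": [0, 0, -0.5], "spin": 0},
  {"hand": 15, "dp": [0, 0, -0.5], "spin": 0},
])

```text
time: 13.65
ee_pos: [0.5759, -0.144, 0.1578]
eef_rot: [0.725, 0.689, 0.001, 0.001]
ft_force: [-0.1, 0.2, -3.4]
width: 0.0283
grip_force: 40.2
```

```bash
python3 - <<'E'
from h import *
np.set_printoptions(precision=4,suppress=True)
s=read_state();print(s['ee_pos'],s['ft_force'],s['torque'],s['width'])
im=camera('side');cv2.imwrite("pics/side6.png",im[:,:,::-1]);sc=camera('scene');cv2.imwrite("pics/scene6.png",sc[:,:,::-1])
cv2.imwrite("pics/crop6.png",np.hstack([cv2.resize(im[130:310,200:380,::-1],(400,400),interpolation=2),cv2.resize(sc[100:290,150:340,::-1],(400,400),interpolation=2)]))
# black mat from start image side0 (arm clear), z=.004
a=cv2.imread("pics/side0.png");g=a.max(2);m=np.zeros(g.shape,np.uint8);m[165:212,285:345]=(g[165:212,285:345]<60)
c=max(cv2.findContours(m,0,2)[0],key=cv2.contourArea);b=cv2.boxPoints(cv2.minAreaRect(c));W=ray(cam('side'),b,.004)
print(b.tolist(),W[:,:2],W.mean(0),[np.linalg.norm(W[i]-W[i-1]) for i in range(4)])
M=cv2.moments(c);print(ray(cam('side'),[M['m10']/M['m00'],M['m01']/M['m00']],.004))
E
```

```text
[ 0.5759 -0.144   0.1578] [-0.1176  0.2365 -3.3516] [-0.1075  0.0801  0.0485] 0.02830911968624627
[[294.41998291015625, 174.94000244140625], [330.260009765625, 169.82000732421875], [335.1600341796875, 204.1199951171875], [299.32000732421875, 209.239990234375]] [[0.5995 0.246 ]
 [0.7134 0.2652]
 [0.7115 0.1158]
 [0.6044 0.0991]] [0.6572 0.1815 0.004 ] [np.float64(0.14702469751126804), np.float64(0.11557126967284584), np.float64(0.14939668472542963), np.float64(0.10845183914487119)]
[[0.6557 0.1784 0.004 ]]
```

View pics/crop6.png

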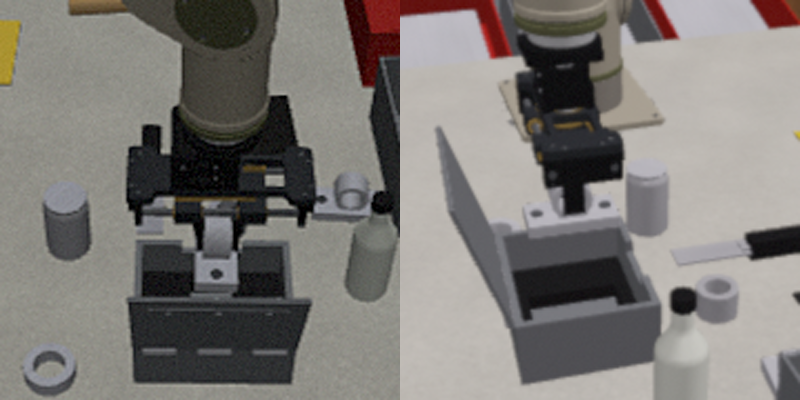

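The bracket hangs level and clear of the case, the lid stays open and the blade lies on the table. Two mats could be meant: yellow at side (190,153) and black at side (315,190). Black fits the description, and the mask gives a 110 x 140 shape centred at (0.656,0.179). I travel there and confirm it in one crop.

Call:
carry_out([
  {"hand": 15, "dp": [0.08, 0.02, 0], "spin": 0},
  {"hand": 15, "dp": [0.22, 0.06, 0], "spin": 0},
  {"hand": 15, "dp": [0.38, 0.11, 0], "spin": 0},
  {"hand": 15, "dp": [0.54, 0.16, 0], "spin": 0},
  {"hand": 15, "dp": [0.7, 0.2, 0], "spin": 0},
  {"hand": 15, "dp": [0.82, 0.24, 0], "spin": 0},
  {"hand": 15, "dp": [0.88, 0.256, 0], "spin": 0},
  {"hand": 15, "dp": [0.9, 0.256, 0], "spin": 0},
  {"hand": 15, "dp": [0.9, 0.256, 0], "spin": 0},
  {"hand": 15, "dp": [0.9, 0.256, 0], "spin": 0},
])

```text
time: 14.75
ee_pos: [0.6506, 0.0751, 0.1567]
eef_rot: [0.726, 0.688, -0.0, 0.0]
ft_force: [0.0, -0.6, -3.2]
width: 0.0277
grip_force: 40.5
```

```bash
python3 - <<'E'
from h import *
np.set_printoptions(precision=4,suppress=True)
s=read_state();print(s['ee_pos'],s['ft_force'])
C=cam('wrist');im=camera('wrist');cv2.imwrite("pics/w7.png",im[:,:,::-1])
print(proj(C,[[.656,.179,.004],[.602,.247,.004],[.7135,.247,.004]]))
E
```

```text
[0.6506 0.0751 0.1567] [ 0.0368 -0.5684 -3.2414]
[[283.5863  64.3971]
 [205.3312 -30.2471]
 [357.0562 -39.4858]]
```

View pics/w7.png

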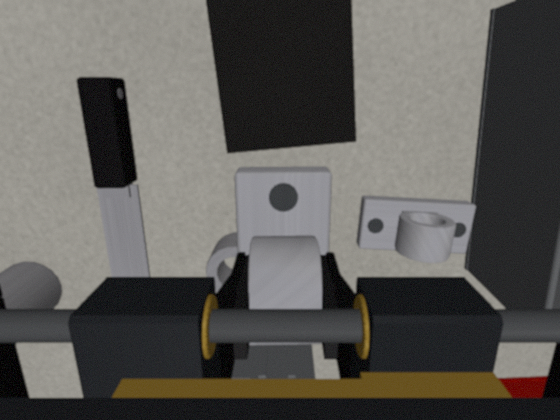

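The black mat fills the upper middle, with its near corners at (228,152) and (355,141). The bracket hangs upright at (285,210), and the blade lies on the table at (115,180). I check the clearance to the box on the right.

```bash
python3 - <<'E'
from h import *
np.set_printoptions(precision=4,suppress=True)
print('mat near',ray(cam('wrist'),[[228,152],[355,141]],.004))
for z in(.05,.1,.13):print(z,ray(cam('side'),[[369,158],[379,232]],z)[:,:2],ray(cam('wrist'),[[490,10],[467,270]],z)[:,:2])
E
```

```text
mat near [[0.6054 0.1124 0.004 ]
 [0.7127 0.116  0.004 ]]
0.05 [[ 0.8294  0.2642]
 [ 0.8086 -0.0366]] [[0.7915 0.202 ]
 [0.7944 0.015 ]]
0.1 [[ 0.8138  0.2076]
 [ 0.7939 -0.0793]] [[0.7663 0.1941]
 [0.7687 0.0419]]
0.13 [[ 0.8044  0.1737]
 [ 0.7851 -0.1049]] [[0.7512 0.1894]
 [0.7533 0.0581]]
```

Call:
carry_out([
  {"hand": 15, "dp": [0.12, 0.002, 0], "spin": 0},
  {"hand": 15, "dp": [0.27, 0.005, 0], "spin": 0},
  {"hand": 15, "dp": [0.38, 0.005, 0.05], "spin": 0},
  {"hand": 15, "dp": [0.417, 0.005, 0.15], "spin": 0},
  {"hand": 15, "dp": [0.417, 0.005, 0.28], "spin": 0},
  {"hand": 15, "dp": [0.417, 0.005, 0.38], "spin": 0},
  {"hand": 15, "dp": [0.417, 0.005, 0.45], "spin": 0},
  {"hand": 15, "dp": [0.417, 0.005, 0.48], "spin": 0},
  {"hand": 15, "dp": [0.417, 0.005, 0.495], "spin": 0},
  {"hand": 15, "dp": [0.417, 0.005, 0.503], "spin": 0},
  {"hand": 15, "dp": [0.417, 0.005, 0.507], "spin": 0},
  {"hand": 15, "dp": [0.417, 0.005, 0.507], "spin": 0},
])

```text
time: 16.0
ee_pos: [0.6581, 0.1817, 0.0309]
eef_rot: [0.725, 0.689, 0.001, 0.0]
ft_force: [-0.0, -0.8, -2.3]
width: 0.0282
grip_force: 40.5
```

Call:
carry_out([
  {"hand": 15, "dp": [0, 0, 0.003], "spin": 0},
  {"hand": 15, "dp": [0, 0, 0.006], "spin": 0},
  {"hand": 15, "dp": [0, 0, 0.009], "spin": 0},
  {"hand": 15, "dp": [0, 0, 0.009], "spin": 0},
])

```text
time: 16.4
ee_pos: [0.6577, 0.1817, 0.0282]
eef_rot: [0.725, 0.689, 0.0, -0.0]
ft_force: [-1.9, -0.1, 2.0]
width: 0.0282
grip_force: 40.4
```

Contact made; release and retreat.

Call:
carry_out([
  {"hand": 30, "dp": [0, 0, 0], "spin": 0},
  {"hand": 40, "dp": [0, 0, 0], "spin": 0},
  {"hand": 60, "dp": [0, 0, 0], "spin": 0},
  {"hand": 65, "dp": [0, 0, 0], "spin": 0},
  {"hand": 65, "dp": [0, 0, 0], "spin": 0},
  {"hand": 65, "dp": [0, 0, -0.05], "spin": 0},
  {"hand": 65, "dp": [0, 0, -0.2], "spin": 0},
  {"hand": 65, "dp": [0, 0, -0.4], "spin": 0},
  {"hand": 65, "dp": [0, 0, -0.6], "spin": 0},
  {"hand": 65, "dp": [0.2, 0, -0.75], "spin": 0},
  {"hand": 65, "dp": [0.4, 0, -0.8], "spin": 0},
  {"hand": 65, "dp": [0.5, 0, -0.8], "spin": 0},
  {"hand": 65, "dp": [0.5, 0, -0.8], "spin": 0},
])

```text
time: 17.7
ee_pos: [0.6623, 0.3143, 0.2291]
eef_rot: [0.722, 0.692, 0.002, -0.001]
ft_force: [-0.5, -0.1, -0.8]
width: 0.0648
grip_force: 0.0
```

```bash
python3 - <<'E'
from h import *
print(read_state()['ft_force'])
im=camera('side');sc=camera('scene')
cv2.imwrite("pics/crop8.png",np.hstack([cv2.resize(im[110:310,200:400,::-1],(400,400),interpolation=2),cv2.resize(sc[100:300,180:430,::-1],(400,400),interpolation=2)]))
E
```

```text
[-0.54570084 -0.08102643 -0.77639795]
```

View pics/crop8.png

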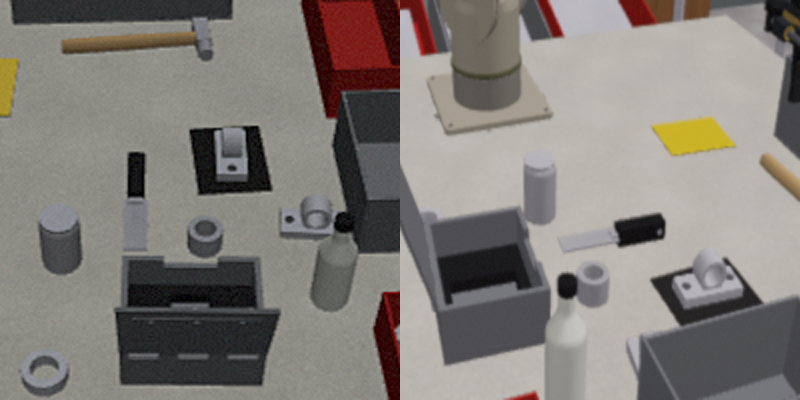

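The bracket stands upright in the middle of the black mat (side crop (231,155)), the blade lies flat at (136,200), and the lid is open. No bystander looks moved.

```bash
python3 -c "
from bench import *
print(close_job())"
```

```text
the job is handed in; nothing more can be done
None
```

The job is handed in at about 18 s of 72 s, with no verdict returned: the last pictures show the lid open past vertical, the blade flat on the table in front of the case, the bracket upright in the middle of the black mat, and no bystander visibly moved.

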